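# Hang the strainer on the drip stand, run the leg out to the mark and cam it shut

## Robot

A 7-joint arm with a two-finger parallel gripper is mounted at the origin on the work surface. World frame = base frame: x ahead of the robot, y to its left, z up, the work surface at z = 0. Lengths are in m, angles in degrees, forces in N, time in s.
With the tool pointing down it reaches from about 0.425 to 0.875 m from the base axis. Payload 4.7 kg.
Tool frame: the origin (TCP) lies on the mounting face of the last link; the fingertips stand 182 mm ahead of it and the grasp point (between the pads) lies 164 mm ahead of it; z points along the fingers, y is the line along which they close (so a half turn about z gives the same grasp; the last joint's range is limited). The gripper opens to 87 mm and grips with 3 to 60 N. Pads are 19 mm wide; open, the fingers measure 117 mm over their backs; the gripper's body (75 mm by 190 mm) begins 51 mm behind the grasp point.
Start: joints at [68.474, 18.392, -4.016, 83.108, 1.295, 78.541, -3.26], TCP at [0.247, -0.601, 0.405] pointing down, gripper open.
Joint ranges: [-163.93, 163.93], [-17.29, 119.83], [-79.2, 71.16], [3.27, 140.29], [-89.18, 269.18], [5.43, 117.66], [-154.24, 154.24]. Speed limits (degrees/s): [147.25, 147.25, 180, 180, 180, 180, 180].

## Interface

Orientations are given as [roll, pitch, yaw] about the fixed x, y, z axes, in that order (R = Rz(yaw) Ry(pitch) Rx(roll)).
In Python, from cell import env gives the robot as it stands.
- The arm moves only by the tool servo_tool, never from a script. Its argument "plan" is a list of rows, each an object with "xyz": the shift along the tool's x, y, z in cm, a list of three; "twist": the turn, a rotation vector about the tool's x, y, z in degrees, a list of three; "jaw": the closure, from 0 (fully open) to 1 (shut). In form: [{"xyz": [x, y, z], "twist": [wx, wy, wz], "jaw": jaw}, ...]. A call has 1 to 10 rows; each row is the pose to reach, as a shift and turn from the pose commanded when the call began, along the tool's axes at that moment; what a row does not reach only later rows make up. A row lasts 1/12 s, in which the tool goes at most 41.7 mm and 7.16 degrees, less where a joint would pass 70% of its speed; a pose out of reach is approached as far as the arm can. A call with a gripper value outside its range is refused whole. The fingers move at their own pace and stop on an object; "newtons" is the grip in N (left out, the last holds). Time passes only in rows, so rows that repeat a pose let the fingers close. It gives the time, the measured TCP pose, the force, the opening and the grip force at its end, in the units of the state.
- env.get_obs(): the state, without advancing time (a new reading comes with each control period).
- env.read_camera(name): name is "side" or "top" or "wrist"; returns a dict with "img" (420x560x3 uint8, red, green, blue), "camera_matrix" (3x3 intrinsics, pixels), "k1" (the pictures are not rectified: a ray, as slopes to the right and down, at radius r is drawn at 1 + k1 r^2 times it, then the intrinsics apply), "R" (3x3) and "t" (3): a world point X has camera coordinates R X + t. Camera axes: x right, y down, z forward; pixel columns grow to the right and rows downward; lengths in m; the calibration is good to about 2 mm. A picture is of the moment at which its call begins. There is no depth.
- env.sign_off(): hands the job in; it is judged then, once.
The state is a dict: "time_s": time; "qpos": joint angles; "joint_velocities": joint speeds; "effort": joint torques, N m; "tool_pos": TCP position; "tool_rot": TCP orientation; "force": force on the tool from outside, world axes, zero at the start; "wrist_torque": the same for the moment, N m; "grip_width": finger opening in m; "grasp_force": force on a finger pad.
Only numpy, scipy, OpenCV 4.12 (cv2) and the standard library are available. Lean on these libraries where they do the work, as an engineer would, in place of code of your own. Each camera call takes 0.05 s, during which the arm holds its last target. There are 200 camera calls.

## Task

Hang the strainer by its arched handle on both prongs of the drip stand's hook and let go of it. Then, with the cam lever still open, push the sliding leg out until its pointer blade lines up with the clip on the rail, hold it there against its return spring, and squeeze the lever shut against the leg's grip block. Finish while still holding leg and lever pinched together at the mark, with the strainer hanging over the steel plate; do not shift the plate or the other kitchen things.

Things in the scene. Friction and masses are not known exactly. Their poses are not given: they have to be found in the camera images.
- stand: Steel drip stand fixed to the bench: a level rail, 24 mm wide, 320 mm long, top at height 171 mm, on two 18 mm posts. Origin on the bench under the rail's middle line; the rail runs along its y from -205 to +115 mm, posts at y = -190 and +100. The leg slides out towards the stand's +y; the hook's prongs point to its -x, roughly towards the robot. Heights are above the bench.
- leg (a joint): Travel of the sliding leg, m: 0 drawn in (start), at most 0.15; grows towards the stand's +y. A push of 5 to 7 N moves it; a return spring draws it back to 0 whenever it is not held, even with the lever shut (the worn cam does not hold by itself), so the hand must keep it at the mark.
- neck: Black grip block on the leg: x -12 to +12, y -30 to +22 mm, top at height 225. On its -x side a steel stop flange stands out to x = -58; the flange's flat face looks to -y and lies at y = +14, height 176 to 206. A finger lowered beside the block's -x face and moved to +y bears on it and pushes the leg out. Axes as the stand's; origin on the leg's middle line at bench height; moves with the leg.
- neck_mid (a point): Point on the leg midway between the block's -x face and the outer face of the shut lever (17 mm to either side in x; 34 mm wide in all); y = 0 of the neck, height 210 mm. A hand closing along the stand's x should be centred here in x for the squeeze. Beside block and lever, finger tips may go down to height 182 mm.
- lever (a joint): Angle of the cam lever in rad: 0 shut (paddle parallel to the grip block), about 0.33 to 0.42 at the start, 0.5 fully open. It stays where it is left and takes about 3 N at the paddle to turn.
- paddle: Steel paddle of the cam lever, 8 mm thick, 52 mm long, height 190 to 224 mm, on the +x side of the grip block, riding on the leg. Origin on the upright hinge pin, 18 mm to +x and 27 mm to -y of the neck's origin, at height 200; its y axis runs along the paddle to the tip. Open, the tip stands out to +x; it shuts by swinging towards the block.
- lever_tip (a point): Tip of the paddle, on its outer face, 54 mm from the pin. With the lever at 0.42 rad it lies about 44 mm to +x of the leg's middle line.
- fork: Two-pronged steel hook at the outer end of the leg: round prongs 7 mm thick and 72 mm apart (centre to centre in y), pointing to -x, their tips turned up to 220 mm above the bench. Its axes are the stand's; its origin is that of the neck.
- hook_seat (a point): Where the middle of the handle bar lies when hung: midway between the prongs, height 206 mm, 94 mm to -x of the leg's middle line, 200 mm to +y of the neck. The upturned tips are 19 mm farther to -x. The hung bar runs along the stand's y. It comes in from -x over the tips, the basket below the prongs, and is lowered into the dip.
- strainer: Red plastic strainer basket, loose, 110 g: round, 120 mm across the rim, 62 mm high, standing upright, with a rigid arched handle whose top bar runs along its y axis. Origin at the centre of its underside.
- handle (a point): Middle of the handle's top bar, 136 mm above the strainer's underside. The bar is round, 8 mm thick, straight for 100 mm along the strainer's y, with a flat grip sleeve in its middle (10 mm in x, 36 mm in y, 16 mm high); the arch's uprights are 120 mm apart and the free opening between rim and bar is 70 mm high. Take it here from above, between the places where the prongs will bear.
- pointer (a point): End of the thin upright pointer blade (4 mm thick in y) that stands out to the stand's +x from the leg, 100 mm to +y of the neck; moves with the leg.
- clip: Dark steel index clip fixed round the rail, 16 mm wide, somewhere ahead of the pointer (60 to 125 mm of travel from it); its axes are the stand's, origin at bench height under the rail's middle line.
- mark (a point): End of the clip's thin finger (4 mm thick in y) standing out to +x just below the pointer's path. The leg is at its length mark when pointer and this finger stand one above the other (same y in the stand's frame).
- plate: Stainless plate, 136 mm across, 16 mm high, loose, under the place where the strainer hangs when the leg is at the mark. To be left alone. Origin under its centre.
- tumbler: Glass tumbler, 68 mm across, 85 mm high, between robot and stand; to be left alone. Origin under its centre.
- cobek: Black basalt cobek, 170 mm across, 55 mm high, with its stubby pestle in it, at the robot's left; to be left alone.
- mug: White mug, 72 mm across, 75 mm high, beyond the stand; to be left alone.
- jar: Glass jar, 72 mm across, 110 mm high, far right; to be left alone.
- bottle: Amber bottle, 60 mm across, 200 mm high, far left; to be left alone.
Mind the look-alikes: they are no part of the job. What is meant by the strainer is not white or yellow, and is the larger of those in its own colour.

How it is judged:
By the outcome, as a careful person would: the job done as asked, in the order asked, and still so for the second after the job is handed in, while the arm keeps its last pose, push and grip.
It also fails if it takes over 64 s, if anything falls off the work surface, if the arm or the gripper's body presses on something with over 40 N, if the wrist force passes 120 N, or if a joint passes its speed limit or range.

## Working session

There is one attempt and no reset: what is moved stays moved. The work goes in short steps, Python scripts to look and compute and a tool call to move; the robot and the scene stay as the last step left them, time stands still between calls to the robot, and variables do not carry over. Pictures are saved under pics/ and viewed, at most 10 in all, crops included, and the job is handed in when it is done.

Besides the shell and the picture viewer there is one more tool, called as name(argument=value, ...), one argument or row to a line, values as JSON. servo_tool: Moves the arm, as the interface text tells. Its arguments: {"type":"object","properties":{"plan":{"type":"array","items":{"type":"object","properties":{"xyz":{"type":"array","items":{"type":"number"}},"twist":{"type":"array","items":{"type":"number"}},"jaw":{"type":"number"}}}},"newtons":{"type":"number"}},"required":["plan"]}

```bash
mkdir -p pics; ls
cat > h.py <<'E'
import numpy as np, cv2
from cell import env
def cam(n):
    return env.read_camera(n)
def save(c,name):
    cv2.imwrite('pics/'+name,cv2.cvtColor(c['img'],cv2.COLOR_RGB2BGR))
def ray(c,uv):
    K=c['camera_matrix'];d=np.array([(uv[0]-K[0,2])/K[0,0],(uv[1]-K[1,2])/K[1,1]])
    p=d.copy()
    for _ in range(30): p=d/(1+c['k1']*(p@p))
    R=np.array(c['R']);t=np.array(c['t'])
    return -R.T@t, R.T@np.array([p[0],p[1],1.])
def onz(c,uv,z):
    o,d=ray(c,uv); return o+d*(z-o[2])/d[2]
def two(c1,u1,c2,u2):
    o1,d1=ray(c1,u1);o2,d2=ray(c2,u2)
    s=np.linalg.lstsq(np.c_[d1,-d2],o2-o1,rcond=None)[0]
    a=o1+s[0]*d1;b=o2+s[1]*d2
    return (a+b)/2,np.linalg.norm(a-b)
def proj(c,X):
    x=np.array(c['R'])@np.array(X)+np.array(c['t']);p=x[:2]/x[2];p=p*(1+c['k1']*(p@p))
    K=c['camera_matrix'];return np.array([K[0,0]*p[0]+K[0,2],K[1,1]*p[1]+K[1,2]])
E
python3 - <<'E'
from h import *
np.set_printoptions(precision=3,suppress=True)
for n in ['side','top','wrist']:
    c=cam(n);save(c,n+'0.png');print(n,c['camera_matrix'][0],c['k1'],-np.array(c['R']).T@c['t'],np.array(c['R'])[2])
print(env.get_obs())
a=[cv2.imread(f'pics/{n}0.png') for n in['side','top']]
E
```

```text
pics
side [437.306   0.    270.444] 0.015490925470169538 [0.409 0.879 1.152] [ 0.077 -0.652 -0.754]
top [507.137   0.    285.756] 0.024639224796136193 [0.412 0.022 1.542] [ 0.061  0.002 -0.998]
wrist [351.891   0.    281.185] 0.027629840422097207 [ 0.315 -0.573  0.383] [-0.247 -0.099 -0.964]
{'time_s': 0.15, 'qpos': array([68.473, 18.428, -4.018, 83.158,  1.295, 78.539, -3.26 ]), 'joint_velocities': array([-0.034, -0.002,  0.009, -0.252,  0.081,  0.042, -0.005]), 'effort': array([  0.   , -49.18 ,  -0.404, -31.288,  -0.064,   0.04 ,   0.   ]), 'tool_pos': array([ 0.247, -0.601,  0.404]), 'tool_rot': array([-179.92 ,    0.004,   22.339]), 'force': array([ 0.014,  0.842, -0.457]), 'wrist_torque': array([0.019, 0.046, 0.018]), 'grasp_force': 0.0, 'grip_width': 0.08709527809216244}
```

View pics/side0.png

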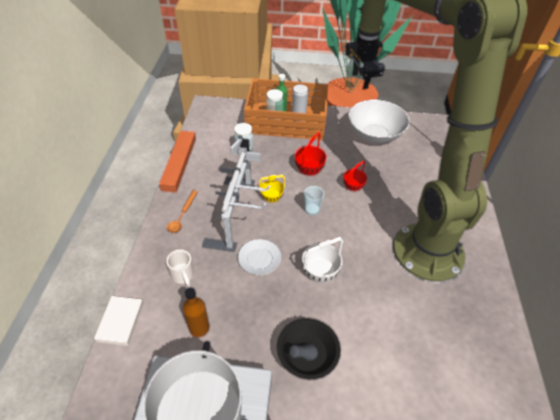

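View pics/top0.png

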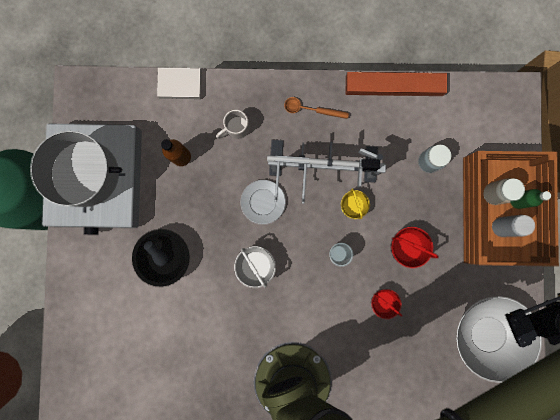

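Candidates: large red strainer (top 413,247; side 311,157), small red (top 386,304; side 355,178), yellow (top 355,204), white (top 255,267). By the description it is the large red one. I'll check it in a close crop.

Run:
```python
from h import *
a=cv2.imread('pics/top0.png')[130:280,250:450]; b=cv2.imread('pics/side0.png')[115:255,200:400]
A=cv2.resize(a,(800,600),interpolation=cv2.INTER_CUBIC);cv2.imwrite('pics/topcrop.png',A)
B=cv2.resize(b,(800,560),interpolation=cv2.INTER_CUBIC);cv2.imwrite('pics/sidecrop.png',B)
```

```text
(no output)
```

View pics/topcrop.png

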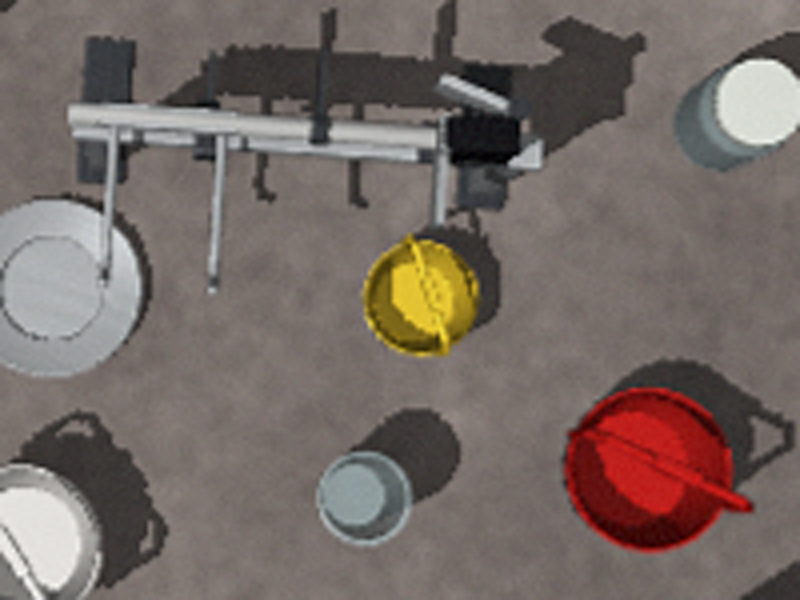

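View pics/sidecrop.png

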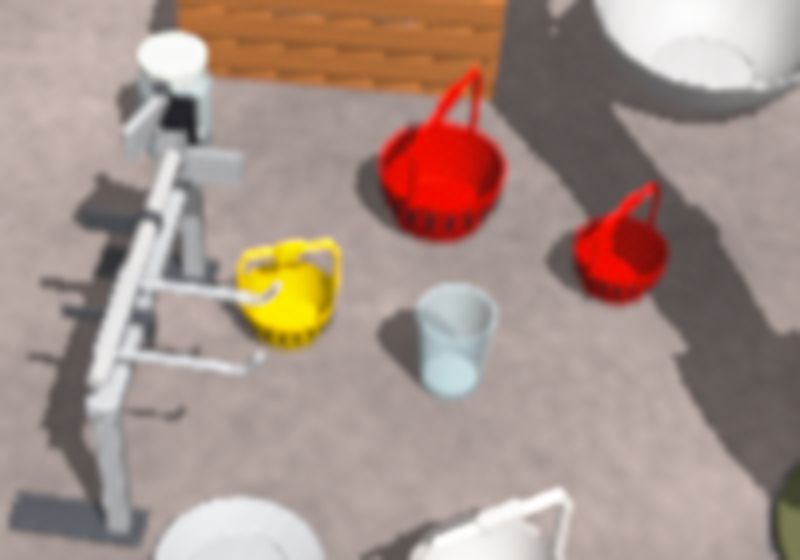

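The side crop confirms the large red strainer and its arched handle (side px about 309–318, 134–146). In the top view, the block is near (370,164), the prong tips near (276,199) and (303,202), the pointer near (331,148) and the clip near (301,163). Next I'll measure them.

Run:
```python
from h import *
np.set_printoptions(precision=4,suppress=True)
T=cam('top');S=cam('side')
f=lambda x,y:np.array([250+x/4-.375,130+y/4-.375]); g=lambda x,y:np.array([200+x/4-.375,115+y/4-.375])
print('rail',onz(T,f(70,112),.171),onz(T,f(440,133),.171))
for n,p,z in [('tipL',(105,278),.22),('tipR',(213,290),.22),('flange',(438,222),.206),('pointer',(328,12),.19)]: print(n,onz(T,f(*p),z))
# black block
im=cv2.cvtColor(T['img'],cv2.COLOR_RGB2GRAY)[155:175,355:385]
m=(im<40).astype(np.uint8);n,l,s,c=cv2.connectedComponentsWithStats(m)
i=1+np.argmax(s[1:,4]);print('block px',c[i]+[355,155],s[i]);print(onz(T,c[i]+[355,155],.225))
ys,xs=np.where(l==i);r=cv2.minAreaRect(np.c_[xs,ys].astype(np.float32));print(r)
def red(c):
    h=c['img'].astype(int);return ((h[...,0]>110)&(h[...,1]<70)&(h[...,2]<70)).astype(np.uint8)
# strainer: bar ends two views
a,e=two(T,f(578,433),S,g(432,127));print('A',a,e)
a2,e=two(T,f(745,504),S,g(472,73));print('B',a2,e)
a,e=two(T,f(578,433),S,g(472,73));print('A?',a,e)
print('bar on z .136',onz(T,f(578,433),.136),onz(T,f(742,503),.136))
for nm,c,box in [('T',T,(380,440,220,275)),('S',S,(285,335,125,180))]:
    m=red(c);x0,x1,y0,y1=box;q=np.zeros_like(m);q[y0:y1,x0:x1]=m[y0:y1,x0:x1];ys,xs=np.where(q)
    print(nm,xs.min(),xs.max(),ys.min(),ys.max(),q.sum())
c0=onz(T,f(649,470),.062);print('rim',c0)
for n,p,z in [('plate',(50,287),.016),('tumbler',(365,498),.085),('yellow',(421,298),.05)]: print(n,onz(T,f(*p),z))
```

```text
rail [0.6422 0.0788 0.171 ] [ 0.6317 -0.1732  0.171 ]
tipL [0.5249 0.0519 0.22  ]
tipR [ 0.5182 -0.0188  0.22  ]
flange [ 0.5668 -0.1673  0.206 ]
pointer [ 0.7095 -0.0944  0.19  ]
block px [370.3302 164.3113] [  7   2  18  15 212]
[ 0.6197 -0.1934  0.225 ]
((15.5, 9.0), (14.0, 17.0), 90.0)
A [ 0.4238 -0.2685  0.1664] 0.011248125887255071
B [ 0.385  -0.3919  0.1283] 0.004524743877730323
A? [ 0.4091 -0.2518  0.2421] 0.038852214849895574
bar on z .136 [ 0.4298 -0.2749  0.136 ] [ 0.3836 -0.3877  0.136 ]
T 391 437 227 267 892
S 294 325 132 174 746
rim [ 0.4048 -0.3421  0.062 ]
plate [0.5349 0.0979 0.016 ]
tumbler [ 0.3815 -0.1338  0.085 ]
yellow [ 0.5284 -0.1774  0.05  ]
```

servo_tool(
  plan=[
    {"xyz":[24.7,-18.3,0],"twist":[0,0,-45.4],"jaw":0},
    {"xyz":[24.7,-18.3,0],"twist":[0,0,-45.4],"jaw":0},
    {"xyz":[24.7,-18.3,0],"twist":[0,0,-45.4],"jaw":0},
    {"xyz":[24.7,-18.3,0],"twist":[0,0,-45.4],"jaw":0},
    {"xyz":[24.7,-18.3,0],"twist":[0,0,-45.4],"jaw":0},
    {"xyz":[24.7,-18.3,0],"twist":[0,0,-45.4],"jaw":0},
    {"xyz":[24.7,-18.3,0],"twist":[0,0,-45.4],"jaw":0},
    {"xyz":[24.7,-18.3,0],"twist":[0,0,-45.4],"jaw":0},
    {"xyz":[24.7,-18.3,0],"twist":[0,0,-45.4],"jaw":0},
    {"xyz":[24.7,-18.3,0],"twist":[0,0,-45.4],"jaw":0},
  ],
)

```text
time_s: 1.08
tool_pos: [0.4063, -0.3373, 0.4049]
tool_rot: [180.0, 0.1, 67.9]
force: [-0.5, 0.5, 0.4]
grip_width: 0.0869
grasp_force: 0.0
```

Run:
```python
from h import *
np.set_printoptions(precision=4,suppress=True)
W=cam('wrist');save(W,'w1.png');o=env.get_obs();print(o['time_s'],o['tool_pos'],o['tool_rot'],o['qpos'])
T=cam('top');S=cam('side');save(T,'t1.png');save(S,'s1.png')
```

```text
1.1333 [ 0.4054 -0.3388  0.4048] [-179.9922    0.0659   67.7018] [ 55.5969   4.4952 -19.55    99.7881   1.617   75.972   13.4125]
```

View pics/w1.png

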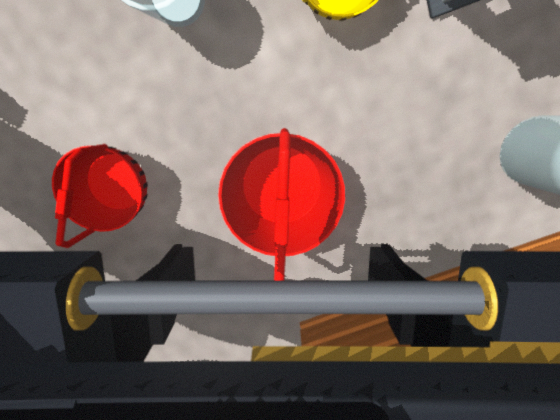

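The wrist view shows the bar running from (285,133) to about (280,278), with the sleeve centred near (282,221).

Run:
```python
from h import *
np.set_printoptions(precision=4,suppress=True)
W=cam('wrist');o=env.get_obs();p=o['tool_pos']
s=onz(W,(282.5,220.5),.144);a=onz(W,(284.7,140),.14);b=onz(W,(280.5,265),.14);r=onz(W,(282,194.5),.062)
d=(a-b);print('sleeve',s,'yaw',np.degrees(np.arctan2(d[1],d[0])),'len',np.linalg.norm(d),'rimc',r)
y=np.radians(o['tool_rot'][2]);X=np.array([np.cos(y),np.sin(y)]);Y=np.array([np.sin(y),-np.cos(y)])
e=s[:2]-p[:2];print('move tool cm',e@X*100,e@Y*100,p)
print('grasp proj',proj(W,p-[0,0,.164]))
```

```text
sleeve [ 0.4061 -0.34    0.144 ] yaw 65.72703113017234 len 0.09217566263757081 rimc [ 0.406  -0.3397  0.062 ]
move tool cm 0.03453403247944287 0.1295509135315067 [ 0.4048 -0.3398  0.4045]
grasp proj [280.2221 284.7041]
```

servo_tool(
  newtons=25,
  plan=[
    {"xyz":[0,0.1,2.5],"twist":[0,0,2],"jaw":0},
    {"xyz":[0,0.1,5],"twist":[0,0,2],"jaw":0},
    {"xyz":[0,0.1,7.5],"twist":[0,0,2],"jaw":0},
    {"xyz":[0,0.1,9.5],"twist":[0,0,2],"jaw":0},
    {"xyz":[0,0.1,10.4],"twist":[0,0,2],"jaw":0},
    {"xyz":[0,0.1,10.4],"twist":[0,0,2],"jaw":0.3},
    {"xyz":[0,0.1,10.4],"twist":[0,0,2],"jaw":1},
    {"xyz":[0,0.1,10.4],"twist":[0,0,2],"jaw":1},
    {"xyz":[0,0.1,10.4],"twist":[0,0,2],"jaw":1},
    {"xyz":[0,0.1,10.4],"twist":[0,0,2],"jaw":1},
  ],
)

```text
time_s: 2.12
tool_pos: [0.4072, -0.3388, 0.3021]
tool_rot: [179.9, 0.0, 65.7]
force: [0.5, -0.2, 0.5]
grip_width: 0.062
grasp_force: 0.0
```

servo_tool(
  plan=[
    {"xyz":[0,0,0],"twist":[0,0,0],"jaw":1},
    {"xyz":[0,0,0],"twist":[0,0,0],"jaw":1},
    {"xyz":[0,0,0],"twist":[0,0,0],"jaw":1},
    {"xyz":[0,0,-1],"twist":[0,0,0],"jaw":1},
    {"xyz":[0,0,-3],"twist":[0,0,0],"jaw":1},
    {"xyz":[0,0,-5],"twist":[0,0,0],"jaw":1},
    {"xyz":[0,0,-7],"twist":[0,0,0],"jaw":1},
    {"xyz":[0,0,-9],"twist":[0,0,0],"jaw":1},
    {"xyz":[0,0,-11],"twist":[0,0,0],"jaw":1},
    {"xyz":[0,0,-11.5],"twist":[0,0,0],"jaw":1},
  ],
)

```text
time_s: 2.95
tool_pos: [0.4075, -0.3387, 0.42]
tool_rot: [179.7, 0.1, 65.7]
force: [0.4, -0.2, 0.3]
grip_width: 0.0018
grasp_force: 0.0
```

The fingers closed more slowly than I allowed for, and the lift began before contact. I'll reopen and check.

servo_tool(
  plan=[
    {"xyz":[0,0,0],"twist":[0,0,0],"jaw":0.4},
    {"xyz":[0,0,0],"twist":[0,0,0],"jaw":0.4},
    {"xyz":[0,0,0],"twist":[0,0,0],"jaw":0.4},
    {"xyz":[0,0,0],"twist":[0,0,0],"jaw":0.4},
    {"xyz":[0,0,0],"twist":[0,0,0],"jaw":0.4},
    {"xyz":[0,0,0],"twist":[0,0,0],"jaw":0.4},
    {"xyz":[0,0,0],"twist":[0,0,0],"jaw":0.4},
    {"xyz":[0,0,0],"twist":[0,0,0],"jaw":0.4},
  ],
)

```text
time_s: 3.62
tool_pos: [0.4068, -0.3385, 0.4155]
tool_rot: [-180.0, -0.0, 65.7]
force: [-0.0, 0.3, -0.1]
grip_width: 0.0465
grasp_force: 0.0
```

Run:
```python
from h import *
np.set_printoptions(precision=4,suppress=True)
W=cam('wrist');save(W,'w2.png');o=env.get_obs();p=o['tool_pos']
h=W['img'].astype(int);m=((h[...,0]>110)&(h[...,1]<70)&(h[...,2]<70)).astype(np.uint8)
n,l,s,c=cv2.connectedComponentsWithStats(m)
for i in range(1,n):
    if s[i,4]>200: print(s[i],c[i])
for r in (140,150,160,205,215,225,235):
    x=np.where(m[r])[0];print(r,x.min() if len(x) else 0,x.max() if len(x) else 0)
print(p,o['tool_rot'],o['grip_width'])
cv2.imwrite('pics/w2c.png',cv2.resize(cv2.imread('pics/w2.png')[100:300,180:400],(660,600)))
```

```text
[  220   128   123   153 11622] [281.1451 193.2716]
[  59  150   92  100 5989] [102.4752 194.5831]
140 252 310
150 104 324
160 72 332
205 63 340
215 64 336
225 67 331
235 66 322
[ 0.4069 -0.3385  0.4156] [-179.9946    0.0009   65.7372] 0.04889832048574578
```

View pics/w2c.png

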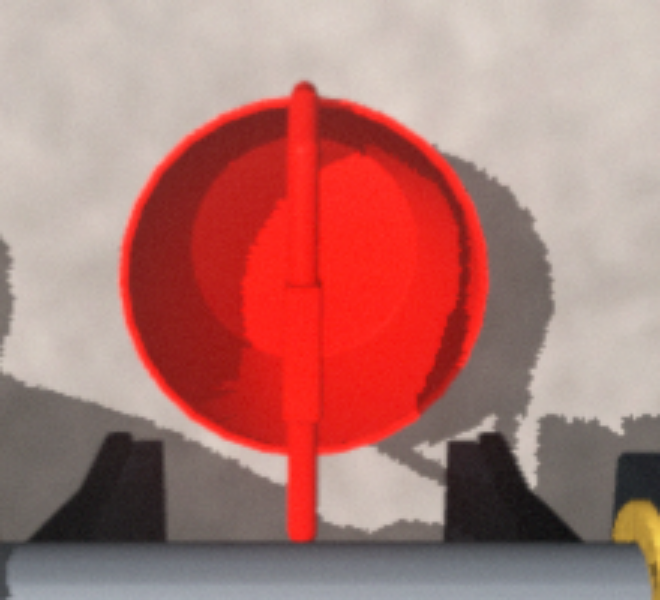

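The strainer is undisturbed and upright. The bar (crop x=303) is centred between the fingers (163 to 445). I'll descend and wait for the grip this time.

servo_tool(
  plan=[
    {"xyz":[-0.1,0,3],"twist":[0,0,0],"jaw":0.4},
    {"xyz":[-0.1,0,6],"twist":[0,0,0],"jaw":0.4},
    {"xyz":[-0.1,0,9],"twist":[0,0,0],"jaw":0.4},
    {"xyz":[-0.1,0,11],"twist":[0,0,0],"jaw":0.5},
    {"xyz":[-0.1,0,11.6],"twist":[0,0,0],"jaw":0.6},
    {"xyz":[-0.1,0,11.6],"twist":[0,0,0],"jaw":1},
    {"xyz":[-0.1,0,11.6],"twist":[0,0,0],"jaw":1},
    {"xyz":[-0.1,0,11.6],"twist":[0,0,0],"jaw":1},
    {"xyz":[-0.1,0,11.6],"twist":[0,0,0],"jaw":1},
    {"xyz":[-0.1,0,11.6],"twist":[0,0,0],"jaw":1},
  ],
)

```text
time_s: 4.5
tool_pos: [0.4069, -0.3397, 0.3012]
tool_rot: [179.9, 0.1, 65.7]
force: [-0.4, 0.4, -0.4]
grip_width: 0.0133
grasp_force: 0.0
```

servo_tool(
  plan=[
    {"xyz":[0,0,0],"twist":[0,0,0],"jaw":1},
    {"xyz":[0,0,0],"twist":[0,0,0],"jaw":1},
    {"xyz":[0,0,0],"twist":[0,0,0],"jaw":1},
  ],
)

```text
time_s: 4.75
tool_pos: [0.4066, -0.3395, 0.3006]
tool_rot: [179.9, 0.0, 65.7]
force: [-0.4, 0.9, 4.8]
grip_width: 0.0097
grasp_force: 25.0
```

servo_tool(
  plan=[
    {"xyz":[0,0,-1],"twist":[0,0,0],"jaw":1},
    {"xyz":[0,0,-3],"twist":[0,0,0],"jaw":1},
    {"xyz":[0,0,-6],"twist":[0,0,0],"jaw":1},
    {"xyz":[0,0,-9],"twist":[0,0,0],"jaw":1},
    {"xyz":[0,0,-11.5],"twist":[0,0,0],"jaw":1},
    {"xyz":[1.9,-0.6,-11.5],"twist":[0,0,0],"jaw":1},
    {"xyz":[4.7,-1.5,-11.5],"twist":[0,0,0],"jaw":1},
    {"xyz":[7.5,-2.4,-11.5],"twist":[0,0,0],"jaw":1},
    {"xyz":[10.3,-3.3,-11.5],"twist":[0,0,0],"jaw":1},
    {"xyz":[13.1,-4.2,-11.5],"twist":[0,0,0],"jaw":1},
  ],
)

```text
time_s: 5.58
tool_pos: [0.4218, -0.2012, 0.415]
tool_rot: [180.0, 0.0, 65.7]
force: [-0.1, -0.0, -1.8]
grip_width: 0.0096
grasp_force: 25.0
```

servo_tool(
  plan=[
    {"xyz":[2.8,-0.9,0],"twist":[0,0,-3],"jaw":1},
    {"xyz":[5.6,-1.8,0],"twist":[0,0,-6],"jaw":1},
    {"xyz":[8.4,-2.7,0],"twist":[0,0,-9],"jaw":1},
    {"xyz":[11.2,-3.6,0],"twist":[0,0,-12],"jaw":1},
    {"xyz":[14.0,-4.5,0],"twist":[0,0,-15],"jaw":1},
    {"xyz":[16.8,-5.3,0],"twist":[0,0,-18],"jaw":1},
    {"xyz":[19.6,-6.0,0],"twist":[0,0,-20.4],"jaw":1},
    {"xyz":[21.6,-6.6,0],"twist":[0,0,-20.4],"jaw":1},
    {"xyz":[21.6,-6.6,0],"twist":[0,0,-20.4],"jaw":1},
  ],
)

```text
time_s: 6.33
tool_pos: [0.4505, 0.0266, 0.4153]
tool_rot: [180.0, -0.1, 86.6]
force: [0.2, 0.5, -0.8]
grip_width: 0.0096
grasp_force: 25.0
```

Run:
```python
from h import *
np.set_printoptions(precision=4,suppress=True)
o=env.get_obs();print(o['tool_pos'],o['tool_rot'],o['grip_width'],o['force'],o['qpos'])
T=cam('top');S=cam('side');W=cam('wrist');save(T,'t3.png');save(S,'s3.png');save(W,'w3.png')
a=cv2.imread('pics/w3.png')[:300,:];b=cv2.imread('pics/s3.png')[120:270,180:380];t=cv2.imread('pics/t3.png')[140:290,220:420]
b=cv2.resize(b,(400,300),interpolation=cv2.INTER_CUBIC);t=cv2.resize(t,(400,300),interpolation=cv2.INTER_CUBIC)
cv2.imwrite('pics/c3.png',np.vstack([np.pad(a,((0,0),(0,240),(0,0))),np.hstack([b,t])]))
# fingertip-based check of top cam: project TCP grasp
p=o['tool_pos'];print(proj(T,p-[0,0,.164]),proj(S,p-[0,0,.164]))
```

```text
[0.4505 0.0266 0.4153] [179.9517  -0.0968  86.5928] 0.009634274271652497 [ 0.2259  0.5322 -0.8431] [ 37.2311  -6.2956 -40.4631 107.5996  -4.2785  77.174   -5.521 ]
[285.0462 227.3595] [291.3015 190.8334]
```

View pics/c3.png

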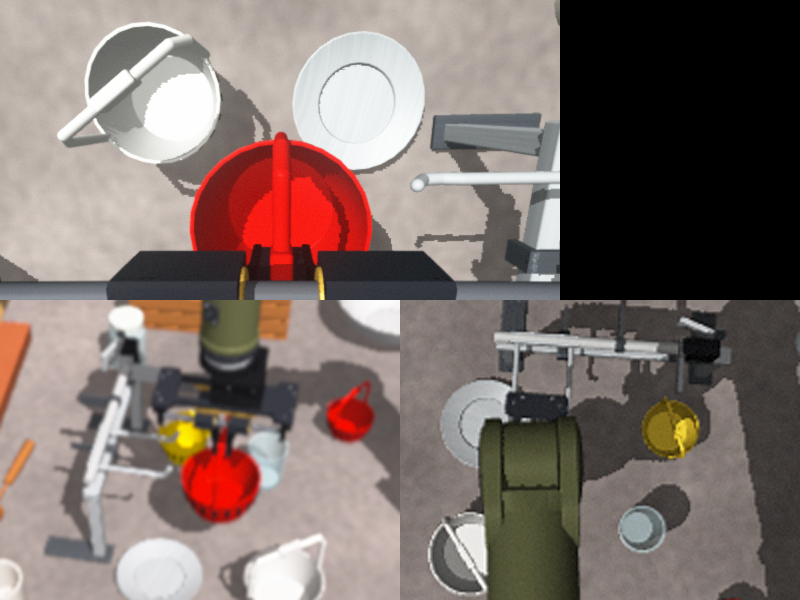

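The strainer is held upright in front of the hook. The left prong tip appears at wrist px (418,182), with its shaft running to (555,178).

Run:
```python
from h import *
np.set_printoptions(precision=4,suppress=True)
W=cam('wrist');o=env.get_obs();p=o['tool_pos']
tip=onz(W,(418,183),.22);s=onz(W,(545,178.5),.202);s2=onz(W,(440,181),.202);d=s-s2
th=np.arctan2(d[1],d[0]);print('tip',tip,'th',np.degrees(th))
for th in (th,np.radians(-3.9)):
    R=np.array([[np.cos(th),-np.sin(th)],[np.sin(th),np.cos(th)]])
    # measured tip axis: x=-113, y=236 (neck)
    neck=tip[:2]-R@[-.113,.236];seat=neck+R@[-.094,.2];print(neck,'seat',seat)
    yw=np.radians(o['tool_rot'][2]);X=np.array([np.cos(yw),np.sin(yw)]);Y=np.array([np.sin(yw),-np.cos(yw)]);e=seat-p[:2]
    print('tool cm',e@X*100,e@Y*100, p,o['tool_rot'])
```

```text
tip [0.5221 0.056  0.22  ] th -2.6377971766635855
[ 0.6242 -0.185 ] seat [0.5395 0.0191]
tool cm 0.5012808388805129 8.889193779562078 [0.4504 0.0203 0.4147] [-179.9841    0.042    86.0494]
[ 0.6188 -0.1872] seat [0.5387 0.0188]
tool cm 0.45848485817070095 8.8103924437045 [0.4504 0.0203 0.4147] [-179.9841    0.042    86.0494]
```

servo_tool(
  plan=[
    {"xyz":[0.1,1.2,0.5],"twist":[0,0,0],"jaw":1},
    {"xyz":[0.2,3,1],"twist":[0,0,0],"jaw":1},
    {"xyz":[0.3,5,1],"twist":[0,0,0],"jaw":1},
    {"xyz":[0.3,7,1],"twist":[0,0,0],"jaw":1},
    {"xyz":[0.3,8.3,1],"twist":[0,0,0],"jaw":1},
    {"xyz":[0.3,8.9,1],"twist":[0,0,0],"jaw":1},
    {"xyz":[0.3,8.9,1],"twist":[0,0,0],"jaw":1},
    {"xyz":[0.3,8.9,1],"twist":[0,0,0],"jaw":1},
  ],
)

```text
time_s: 7.2
tool_pos: [0.5392, 0.0176, 0.4043]
tool_rot: [-179.9, 0.0, 86.1]
force: [-1.9, -0.4, -0.9]
grip_width: 0.0097
grasp_force: 25.0
```

Run:
```python
from h import *
np.set_printoptions(precision=4,suppress=True)
o=env.get_obs();print(o['tool_pos'],o['tool_rot'],o['grip_width'],o['force'])
S=cam('side');W=cam('wrist');save(S,'s4.png');save(W,'w4.png')
a=cv2.imread('pics/w4.png')[60:280,150:];b=cv2.imread('pics/s4.png')[150:250,200:340]
b=cv2.resize(b,(420,300),interpolation=cv2.INTER_CUBIC)
cv2.imwrite('pics/c4.png',np.vstack([np.pad(a,((0,0),(0,10),(0,0))),b]))
```

```text
[0.5392 0.0176 0.4043] [-179.9132    0.0015   86.0708] 0.009655595726115379 [-1.9068 -0.3621 -0.8632]
```

View pics/c4.png

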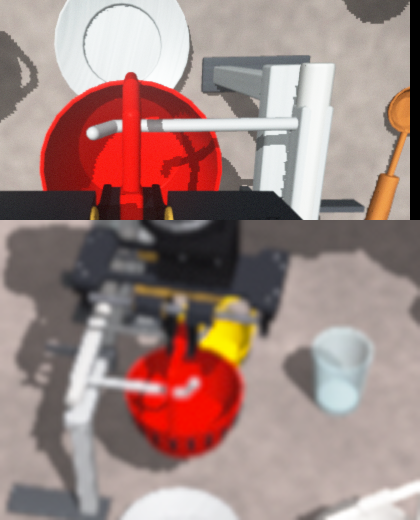

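The bar sits over the prongs, just behind the upturned tip, with the prong inside the arch. I'll lower and release.

servo_tool(
  plan=[
    {"xyz":[0,0,0.8],"twist":[0,0,0],"jaw":1},
    {"xyz":[0,0,1.6],"twist":[0,0,0],"jaw":1},
    {"xyz":[0,0,2.4],"twist":[0,0,0],"jaw":1},
    {"xyz":[0,0,3],"twist":[0,0,0],"jaw":1},
    {"xyz":[0,0,3.3],"twist":[0,0,0],"jaw":1},
    {"xyz":[0,0,3.3],"twist":[0,0,0],"jaw":1},
    {"xyz":[0,0,3.3],"twist":[0,0,0],"jaw":1},
  ],
)

```text
time_s: 7.88
tool_pos: [0.5396, 0.0184, 0.3716]
tool_rot: [-180.0, -0.0, 86.1]
force: [0.4, 0.3, -1.3]
grip_width: 0.0095
grasp_force: 25.0
```

servo_tool(
  plan=[
    {"xyz":[0,0,0.15],"twist":[0,0,0],"jaw":1},
    {"xyz":[0,0,0.3],"twist":[0,0,0],"jaw":1},
    {"xyz":[0,0,0.3],"twist":[0,0,0],"jaw":1},
  ],
)

```text
time_s: 8.13
tool_pos: [0.5399, 0.0185, 0.37]
tool_rot: [179.9, 0.0, 86.1]
force: [-3.1, -0.4, 4.0]
grip_width: 0.0101
grasp_force: 25.0
```

servo_tool(
  plan=[
    {"xyz":[0,0,0],"twist":[0,0,0],"jaw":0.7},
    {"xyz":[0,0,0],"twist":[0,0,0],"jaw":0.6},
    {"xyz":[0,0,0],"twist":[0,0,0],"jaw":0.6},
    {"xyz":[0,0,0],"twist":[0,0,0],"jaw":0.6},
    {"xyz":[0,0,0],"twist":[0,0,0],"jaw":0.6},
    {"xyz":[0,0,-1.5],"twist":[0,0,0],"jaw":0.6},
    {"xyz":[0,0,-3.5],"twist":[0,0,0],"jaw":0.3},
    {"xyz":[0,0,-6],"twist":[0,0,0],"jaw":0},
    {"xyz":[0,0,-8.5],"twist":[0,0,0],"jaw":0},
    {"xyz":[0,0,-9],"twist":[0,0,0],"jaw":0},
  ],
)

```text
time_s: 8.97
tool_pos: [0.5403, 0.0188, 0.4629]
tool_rot: [179.6, 0.0, 86.1]
force: [1.7, -0.4, 0.6]
grip_width: 0.0538
grasp_force: 0.0
```

Run:
```python
from h import *
np.set_printoptions(precision=4,suppress=True)
o=env.get_obs();print(o['tool_pos'],o['tool_rot'],o['grip_width'],o['force'])
S=cam('side');W=cam('wrist');save(S,'s5.png');save(W,'w5.png')
a=cv2.imread('pics/w5.png')[20:300,100:];b=cv2.imread('pics/s5.png')[150:250,200:340]
b=cv2.resize(b,(420,300),interpolation=cv2.INTER_CUBIC)
cv2.imwrite('pics/c5.png',np.vstack([a,np.pad(b,((0,0),(0,40),(0,0)))]))
```

```text
[0.5403 0.0188 0.4629] [179.6398   0.0009  86.1396] 0.05382204605701667 [ 1.7152 -0.3646  0.5785]
```

View pics/c5.png

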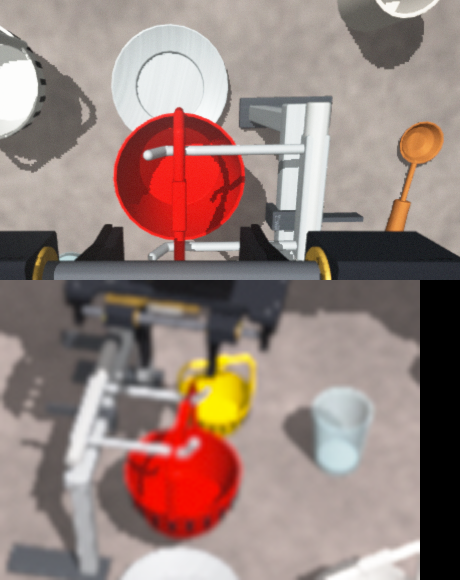

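The strainer hangs on both prongs (tips at wrist px (248,175) and (255,274)). Now to go over the neck.

servo_tool(
  plan=[
    {"xyz":[-1.8,0.9,0],"twist":[0,0,0],"jaw":0},
    {"xyz":[-5,2.4,0],"twist":[0,0,0],"jaw":0},
    {"xyz":[-8.5,4.1,0],"twist":[0,0,0],"jaw":0},
    {"xyz":[-12,5.9,0],"twist":[0,0,0],"jaw":0},
    {"xyz":[-15.5,7.6,0],"twist":[0,0,0],"jaw":0},
    {"xyz":[-18.5,9.0,0],"twist":[0,0,0],"jaw":0},
    {"xyz":[-20.3,9.9,0],"twist":[0,0,0],"jaw":0},
    {"xyz":[-20.3,9.9,0],"twist":[0,0,0],"jaw":0},
    {"xyz":[-20.3,9.9,0],"twist":[0,0,0],"jaw":0},
    {"xyz":[-20.3,9.9,0],"twist":[0,0,0],"jaw":0},
  ],
)

```text
time_s: 9.9
tool_pos: [0.6246, -0.1896, 0.4573]
tool_rot: [-179.9, -0.1, 86.2]
force: [0.5, 0.1, -0.1]
grip_width: 0.087
grasp_force: 0.0
```

Run:
```python
from h import *
np.set_printoptions(precision=4,suppress=True)
o=env.get_obs();print(o['tool_pos'],o['tool_rot'],o['grip_width'],o['force'],o['qpos'])
W=cam('wrist');save(W,'w6.png')
import pickle;pickle.dump(W,open('w6.pkl','wb'))
```

```text
[ 0.6246 -0.1896  0.4573] [-179.8763   -0.0982   86.2294] 0.08696583418927965 [ 0.5078  0.0659 -0.1212] [ 40.8094  21.2123 -35.3534  76.9562  12.0287  85.707    2.6179]
```

View pics/w6.png

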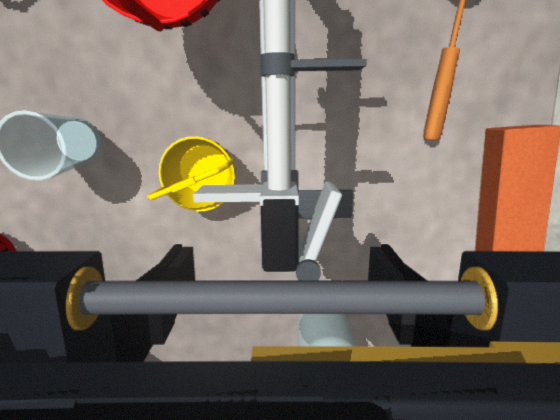

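This view shows the block (262–298, 197–270), the flange (195–262, 193), the open lever from pin (308,268) to tip (333,186), and a dark finger ending at (365,63). I'll work out whether that finger is the pointer or the clip's mark.

Run:
```python
from h import *
import pickle
np.set_printoptions(precision=4,suppress=True)
W=pickle.load(open('w6.pkl','rb'));T=cam('top');g=cv2.cvtColor(W['img'],cv2.COLOR_RGB2GRAY)
for z in (.17,.19,.20):print('finger w6 z',z,onz(W,(362,63),z),onz(W,(310,64),z), 'top',onz(T,(250+328/4,130+14/4),z))
for n,p,z in [('blkTL',(262,197),.225),('blkTR',(298,197),.225),('blkBL',(262,270),.225),('blkBR',(298,270),.225),('pin',(308,268),.224),('tip',(338,186),.224),('flL',(195,201),.206),('flR',(258,201),.206),('railL',(262,50),.171),('railL2',(262,5),.171)]: print(n,onz(W,p,z))
cv2.imwrite('pics/w6c.png',cv2.resize(cv2.imread('pics/w6.png')[0:210,220:400],None,fx=2,fy=2))
# print dark profile across +x side of rail, column 330..365
for c in (310,330,355):
    print(c,[int(v) for v in g[50:120:2,c]])
```

```text
finger w6 z 0.17 [ 0.6884 -0.0857  0.17  ] [ 0.6521 -0.0838  0.17  ] top [ 0.7115 -0.0972  0.17  ]
finger w6 z 0.19 [ 0.6841 -0.0879  0.19  ] [ 0.6505 -0.0862  0.19  ] top [ 0.7072 -0.0955  0.19  ]
finger w6 z 0.2 [ 0.6819 -0.0891  0.2   ] [ 0.6497 -0.0874  0.2   ] top [ 0.705  -0.0946  0.2   ]
blkTL [ 0.6148 -0.1644  0.225 ]
blkTR [ 0.6369 -0.1658  0.225 ]
blkBL [ 0.6108 -0.2132  0.225 ]
blkBR [ 0.6343 -0.2147  0.225 ]
pin [ 0.6409 -0.2142  0.224 ]
tip [ 0.6618 -0.1608  0.224 ]
flL [ 0.5681 -0.1685  0.206 ]
flR [ 0.6105 -0.1713  0.206 ]
railL [ 0.6193 -0.0727  0.171 ]
railL2 [ 0.6215 -0.0454  0.171 ]
310 [156, 159, 160, 164, 160, 101, 99, 100, 85, 41, 59, 159, 159, 159, 157, 161, 157, 158, 160, 160, 159, 155, 156, 157, 157, 157, 160, 166, 168, 170, 168, 168, 169, 165, 165]
330 [84, 85, 90, 87, 86, 98, 98, 99, 73, 39, 51, 86, 89, 83, 83, 82, 81, 84, 85, 81, 81, 80, 82, 84, 82, 86, 81, 93, 90, 91, 89, 91, 90, 91, 89]
355 [77, 79, 79, 83, 84, 97, 97, 93, 58, 35, 67, 84, 84, 81, 81, 82, 86, 82, 85, 87, 83, 87, 89, 86, 83, 86, 82, 82, 85, 85, 91, 88, 88, 89, 88]
```

The dark finger is the pointer, since it sits 100 mm ahead of the neck. The clip is further on, at w5 px (375–462, 237). I'll measure the mark there.

Run:
```python
from h import *
import pickle
from scipy.spatial.transform import Rotation as Ro
np.set_printoptions(precision=4,suppress=True)
W=pickle.load(open('w6.pkl','rb'))
def pose(p,r):
    M=np.eye(4);M[:3,:3]=Ro.from_euler('xyz',r,degrees=True).as_matrix();M[:3,3]=p;return M
E=np.eye(4);E[:3,:3]=W['R'];E[:3,3]=W['t']   # world->cam
CT=E@pose([.6246,-.1896,.4573],[-179.8763,-.0982,86.2294])  # tool->cam
E5=CT@np.linalg.inv(pose([.5403,.0188,.4629],[179.6398,.0009,86.1396]))
W5=dict(W);W5['R']=E5[:3,:3];W5['t']=E5[:3,3]
g=cv2.cvtColor(cv2.imread('pics/w5.png'),cv2.COLOR_BGR2GRAY)
for c in (425,440,455,462,468): print(c,list(map(int,g[222:256:2,c])))
for z in (.15,.17,.19): print(z,onz(W5,(460,237),z),onz(W5,(435,237),z))
for n,p,z in[('tipL',(248,175),.22),('tipR',(255,274),.22)]: print(n,onz(W5,p,z))
t=cv2.cvtColor(cv2.imread('pics/top0.png'),cv2.COLOR_BGR2GRAY)
print('top0');print(t[140:170,296:308])
```

```text
425 [161, 162, 162, 162, 162, 134, 61, 56, 96, 97, 148, 171, 169, 170, 135, 34, 32]
440 [166, 171, 176, 168, 168, 112, 54, 63, 92, 95, 162, 177, 176, 174, 139, 37, 31]
455 [168, 170, 164, 166, 164, 96, 58, 61, 94, 96, 159, 171, 173, 175, 144, 34, 30]
462 [162, 166, 164, 165, 164, 161, 161, 102, 98, 103, 159, 170, 171, 174, 145, 39, 28]
468 [172, 172, 169, 168, 163, 163, 160, 162, 164, 160, 158, 163, 167, 169, 144, 37, 31]
0.15 [ 0.6972 -0.023   0.15  ] [ 0.6756 -0.0216  0.15  ]
0.17 [ 0.6869 -0.0151  0.17  ] [ 0.6667 -0.0137  0.17  ]
0.19 [ 0.6766 -0.0072  0.19  ] [ 0.6579 -0.0059  0.19  ]
tipL [0.5241 0.056  0.22  ]
tipR [ 0.5225 -0.0128  0.22  ]
top0
[[109 113 114 116 115 118 114 109 111 109 109 109]
 [111 110 114 117 115 116 114 117 111 107 108  80]
 [113 112 114 111 116 114  97  94 107 107  76  48]
 [114 112 115 113 116 116  88  71 102 110  68  45]
 [113 112 111 108 111 116  75  59  67  68  56  48]
 [113 114 109 113  77  72  60  55  54  52  46  51]
 [115 118 112 112  67  50  61  60  56  55  51  49]
 [109 109 112 114  68  43  59  59  59  50  53  52]
 [112 111 112 117  75  55  63  
[... 391 characters left out ...]
 22  19  17  22  21  23  94 112 109]
 [160 162 156 156 166 166 120  92  84 105 106  99]
 [168 165 163 165 165 165 159 153 153 153 154 155]
 [184 185 180 181 177 174 174 169 172 168 167 165]
 [189 190 190 192 193 193 190 191 190 192 190 189]
 [183 181 182 182 182 182 185 186 180 185 185 189]
 [136 141 150 166 173 180 184 188 180 178 179 184]
 [143 143 110  96  95 106  97  99 115 121 108 109]
 [165 167 126  71  56  59  61  47 153 166 109 144]
 [175 181 138  74  53  63  59  53 157 177 118 155]
 [100 100  88  62  56  62  59  55 155 176 114 158]
 [100  99  88  89  84  72  75  68 159 172 102  99]
 [108 111  85  66  58  55  66  59 153 171  98  90]
 [107 108  66  32  26  31  32  24 157 167  93  96]]
```

Run:
```python
from h import *
np.set_printoptions(precision=4,suppress=True)
T=cam('top')
for z in (.15,.17,.18,.19,.2): print(z,onz(T,(302.5,142.5),z))
t=cv2.cvtColor(cv2.imread('pics/top0.png'),cv2.COLOR_BGR2GRAY)
print(t[130:160:2,322:342])
```

```text
0.15 [ 0.6895 -0.0175  0.15  ]
0.17 [ 0.6855 -0.017   0.17  ]
0.18 [ 0.6835 -0.0167  0.18  ]
0.19 [ 0.6815 -0.0164  0.19  ]
0.2 [ 0.6795 -0.0161  0.2   ]
[[109 111 108 108 108 109 110 111 110 108 113 106 115 115 113 117 116 120
  115 114]
 [109 108 108 110 114 116 110 107 112 115  79  58  94 112 113 112 112 112
  111 109]
 [111 111 112 111 117 116 116 113  73  50  51  50 101 113 107 112 113 113
  109 110]
 [108 112 113 112 116 122 117 115  78  53  52  51 101 116 112 113 115 113
  115 119]
 [109 104 109 111 113 117 114 116  76  54  55  50 104 118 118 114 109 113
  114 112]
 [109 112 107 110 109 109 113 116  74  48  50  90 112 115 112 112 114 116
  112 109]
 [ 66  64  63  68  64  67  65  71  53  51  49  99 110 113 118 121 121 121
  121 112]
 [ 52  52  50  54  54  56  53  49  51  53  53  50  53  49  52  54  55  52
   54  53]
 [ 52  53  55  54  56  58  58  43  57  59  52  53  54  52  53  56  54  55
   54  55]
 [ 51  56  55  56  56  55  55  38  56  62  56  57  55  57  54  56  57  54
   57  58]
 [ 56  50  52  52  53  53  59  43  57  58  61  60  54  54  54  54  59  57
   58  57]
 [ 49  56  53  51  54  53  53  42  58  61  52  61  58  53  58  54  53  58
   57  60]
 [ 66  43  50  52  46  50  52  42  60  54  54  54  55  56  54  54  59  59
   63  57]
 [106 108 109  77  66  56  49  47  58  54  52  92  99  98 100 107  72  51
   55  98]
 [ 85  86  99  97 104  88  58  43  52  55 109 117 117 112 115 117  71  54
   52 104]]
```

servo_tool(
  plan=[
    {"xyz":[0,0.5,2],"twist":[0,0,-0.5],"jaw":0},
    {"xyz":[0,0.5,4.5],"twist":[0,0,-0.5],"jaw":0},
    {"xyz":[0,0.5,6.5],"twist":[0,0,-0.5],"jaw":0},
    {"xyz":[0,0.5,8],"twist":[0,0,-0.5],"jaw":0},
    {"xyz":[0,0.5,8.7],"twist":[0,0,-0.5],"jaw":0},
    {"xyz":[0,0.5,8.7],"twist":[0,0,-0.5],"jaw":0},
    {"xyz":[0.4,0.5,8.7],"twist":[0,0,-0.5],"jaw":0},
    {"xyz":[0.8,0.5,8.7],"twist":[0,0,-0.5],"jaw":0},
    {"xyz":[1.2,0.5,8.7],"twist":[0,0,-0.5],"jaw":0},
    {"xyz":[1.6,0.5,8.7],"twist":[0,0,-0.5],"jaw":0},
  ],
)

```text
time_s: 10.88
tool_pos: [0.6307, -0.1766, 0.3731]
tool_rot: [179.9, 0.2, 86.6]
force: [-1.4, -5.1, 0.7]
grip_width: 0.0867
grasp_force: 2.5
```

servo_tool(
  plan=[
    {"xyz":[0.5,0,0.3],"twist":[0,0,0],"jaw":0},
    {"xyz":[1.2,0,0.3],"twist":[0,0,0],"jaw":0},
    {"xyz":[2,0,0.3],"twist":[0,0,0],"jaw":0},
    {"xyz":[2.8,0,0.3],"twist":[0,0,0],"jaw":0},
    {"xyz":[3.6,0,0.3],"twist":[0,0,0],"jaw":0},
    {"xyz":[4.4,0,0.3],"twist":[0,0,0],"jaw":0},
    {"xyz":[5.1,0,0.3],"twist":[0,0,0],"jaw":0},
    {"xyz":[5.6,0,0.3],"twist":[0,0,0],"jaw":0},
    {"xyz":[5.8,0,0.3],"twist":[0,0,0],"jaw":0},
    {"xyz":[5.8,0,0.3],"twist":[0,0,0],"jaw":0},
  ],
)

```text
time_s: 11.72
tool_pos: [0.6343, -0.1174, 0.3702]
tool_rot: [179.9, 0.1, 86.6]
force: [-1.8, -4.0, 2.3]
grip_width: 0.0872
grasp_force: 1.8
```

```bash
cat > look.py <<'E'
from h import *
import sys,pickle
np.set_printoptions(precision=4,suppress=True)
o=env.get_obs();print(o['tool_pos'],o['tool_rot'],o['grip_width'],o['grasp_force'],o['force'],o['time_s'])
W=cam('wrist');T=cam('top');S=cam('side')
for c,n in((W,'w'),(T,'t'),(S,'s')): save(c,n+sys.argv[1]+'.png')
pickle.dump((W,T,S),open(sys.argv[1]+'.pkl','wb'))
# where the mark is expected in each view
for c in (W,T,S): print(proj(c,[.686,-.0165,.168]))
E
python3 look.py 7
python3 - <<'E'
import cv2
g=cv2.cvtColor(cv2.imread('pics/w7.png'),cv2.COLOR_BGR2GRAY)
for c in range(300,400,10): print(c,list(map(int,g[0:160:3,c])))
E
```

```text
[ 0.6343 -0.1174  0.3702] [179.8981   0.1036  86.6434] 0.08724616934591231 1.8418841063976288 [-1.7892 -3.9869  2.3491] 11.7167
[375.7549  45.4727]
[302.3052 142.4543]
[215.3631 192.3423]
300 [54, 44, 45, 78, 82, 83, 82, 78, 54, 53, 54, 50, 55, 95, 96, 98, 98, 36, 35, 33, 54, 37, 46, 156, 159, 158, 165, 164, 165, 169, 169, 165, 167, 165, 166, 167, 160, 164, 164, 162, 166, 165, 168, 166, 94, 93, 162, 166, 170, 172, 171, 166, 166, 162]
310 [85, 66, 44, 82, 94, 156, 115, 86, 86, 86, 85, 79, 84, 97, 99, 98, 95, 37, 31, 36, 80, 84, 148, 154, 154, 156, 156, 156, 162, 161, 160, 164, 167, 164, 166, 165, 162, 161, 161, 162, 161, 166, 167, 171, 92, 92, 143, 163, 161, 162, 161, 161, 160, 166]
320 [85, 67, 48, 80, 141, 157, 162, 159, 158, 164, 159, 84, 84, 96, 94, 99, 97, 36, 33, 38, 85, 85, 87, 89, 81, 85, 148, 157, 162, 158, 156, 158, 159, 157, 159, 164, 157, 157, 158, 159, 158, 160, 160, 142, 87, 92, 117, 165, 160, 158, 157, 159, 158, 85]
330 [86, 63, 51, 81, 148, 158, 155, 157, 157, 156, 155, 154, 146, 95, 96, 98, 96, 38, 33, 37, 85, 84, 85, 84, 79, 84, 81, 84, 85, 85, 93, 120, 143, 89, 88, 
[... 832 characters left out ...]
95, 35, 38, 45, 86, 84, 88, 87, 86, 84, 87, 87, 86, 84, 84, 82, 82, 91, 85, 86, 88, 91, 91, 84, 142, 100, 95, 90, 145, 150, 103, 154, 152, 154, 158, 159, 161, 166]
380 [158, 155, 159, 157, 159, 160, 156, 155, 155, 151, 149, 147, 132, 93, 95, 95, 93, 38, 33, 59, 159, 157, 160, 163, 161, 160, 160, 158, 160, 159, 163, 161, 163, 164, 165, 165, 164, 164, 165, 164, 163, 159, 157, 158, 154, 155, 155, 157, 159, 160, 164, 164, 165, 169]
390 [155, 156, 158, 155, 157, 155, 152, 156, 153, 153, 152, 158, 154, 94, 93, 94, 91, 34, 36, 153, 161, 162, 163, 158, 158, 161, 159, 157, 158, 158, 157, 157, 160, 165, 160, 156, 158, 159, 157, 160, 162, 161, 163, 160, 160, 157, 154, 156, 158, 164, 166, 169, 170, 173]
```

Run:
```python
from h import *
import pickle
np.set_printoptions(precision=4,suppress=True,linewidth=230)
W,T,S=pickle.load(open('7.pkl','rb'))
for z in (.15,.17,.19,.2,.21,.22): print(z,'row44',onz(W,(340,44),z),'row5',onz(W,(340,5),z))
g=cv2.cvtColor(W['img'],cv2.COLOR_RGB2GRAY)
print('row44',g[44,290:440:6]);print('row54',g[54,290:440:6]);print('row6',g[6,290:440:6]);print('row3',g[3,240:440:6])
t=cv2.cvtColor(T['img'],cv2.COLOR_RGB2GRAY);print(t[138:162:2,292:318])
for z in (.17,.19,.2,.21): print(proj(T,[.684,-.0885+.064,z]),proj(T,[.684,-.0165,z]))
```

```text
0.15 row44 [ 0.6722 -0.0119  0.15  ] row5 [0.6724 0.0058 0.15  ]
0.17 row44 [ 0.6689 -0.0151  0.17  ] row5 [0.6691 0.0008 0.17  ]
0.19 row44 [ 0.6657 -0.0183  0.19  ] row5 [ 0.6658 -0.0042  0.19  ]
0.2 row44 [ 0.664  -0.0199  0.2   ] row5 [ 0.6642 -0.0067  0.2   ]
0.21 row44 [ 0.6624 -0.0216  0.21  ] row5 [ 0.6625 -0.0092  0.21  ]
0.22 row44 [ 0.6608 -0.0232  0.22  ] row5 [ 0.6609 -0.0117  0.22  ]
row44 [ 97  98  99  93  99  95  94  98  96  94  94  94  98  96  95  93  96  94  92 130 166 170 167 162 160]
row54 [ 41  39  38  32  34  33  36  32  34  33  34  33  32  35  34  33  37  57 170 172 169 169 166 166 164]
row6 [ 40  49  47  46  46  48  49  50  56  58  56  58  59  60  78 159 159 155 157 159 164 156 158 159 165]
row3 [211 232 235 231 212 184 122 122  85  43  44  68  66  63  64  63  59  61  57  55  38  50  51 153 156 156 155 158 163 162 154 156 160 166]
[[119 121 123 122 117 122 123 124 127 127 122 123 120 120 124 122 127 128 121 128 127 121 126 124 114 119]
 [ 73  75  76  76  77  75  74  77  78  77  75 115  91  79  97 119 126 127 126 123 121 122 119 119 122 121]
 [ 60  61  56  60  
[... 511 characters left out ...]
 61]
 [127  79  59  60  60  58  61  61  60  58  67  60  60  63  56  57  55  57  59  54  58  62  60  62  63  60]
 [ 59  60  61  64  60  61  59  66  65  64  68  66  64  75 115 114 111 112 112 109 114 116 116 116  71  59]
 [ 44  45  52  59  54  61  60  39  28  33  25  24  62  93  97 119 122 119 115 115 120 120 117 119  74  52]
 [171 168 166 165 159 157 153 151 152 150  92  58  53  47  49 110 114 114 124 109 104  97  99  97  66  50]
 [207 207 211 211 211 210 209 207 206 212 143  75  67  65  71  89 182 203 197 194 192 188 186 184 182 183]]
[305.2468 143.0807] [302.3174 143.0354]
[305.5208 141.6249] [302.5486 141.5789]
[305.6609 140.8808] [302.6667 140.8346]
[305.803  140.1257] [302.7866 140.0792]
```

```bash
cat > avg.py <<'E'
from h import *
import sys
np.set_printoptions(precision=1,suppress=True,linewidth=230)
L=[cam('top') for _ in range(12)]
a=np.mean([c['img'].astype(float).mean(2) for c in L],0)
np.save(sys.argv[1],a)
print(np.arange(294,314));print(a[140:162,294:314])
print('mean144-152',a[144:153,294:314].mean(0))
o=env.get_obs();print(o['tool_pos'],o['force'],o['grip_width'],o['time_s'])
E
python3 avg.py a7.npy
```

```text
[294 295 296 297 298 299 300 301 302 303 304 305 306 307 308 309 310 311 312 313]
[[ 75.8  75.   75.5  75.2  75.5  76.8  76.8  75.3  74.2 114.6  88.6  76.3  93.9 118.1 124.7 126.5 124.6 123.1 122.6 122.7]
 [ 58.3  59.4  59.6  57.8  59.9  60.2  59.   60.7  58.4  72.6  57.8  63.   67.3  69.3  73.3  73.7  73.2  73.2  71.4  70.1]
 [ 58.8  60.1  61.1  60.9  62.   62.3  62.   60.9  63.9  63.4  50.   62.4  62.1  55.3  55.2  56.4  57.8  57.1  56.2  54.6]
 [ 60.2  61.5  60.4  60.8  60.7  61.8  61.3  60.9  65.7  66.5  60.2  66.7  61.8  54.2  56.1  58.9  60.1  58.4  57.8  55. ]
 [ 56.8  59.7  60.1  62.2  59.6  60.3  58.9  59.1  60.4  66.1  63.2  68.5  61.8  57.3  57.9  60.   60.5  60.9  57.4  57.1]
 [ 56.8  59.9  59.3  59.   59.1  60.2  58.7  58.6  64.9  66.1  59.9  67.1  61.9  57.1  57.4  60.1  60.6  59.5  57.6  56.7]
 [ 75.5  58.8 108.1  76.1  56.9  56.8  57.4  59.5  67.6  67.4  56.7  65.4  61.6  55.9  57.6  59.4  61.5  60.3  58.2  59.1]
 [ 78.8  56.6 116.6 118.8 113.2 114.3  75.2  54.4  66.6  66.5  63.   68.7  60.   56.4  58.   60.1  61.2  60.8  58.9  59.2]
 [ 78.6  55.  112.9 123.9 123.6 12
[... 1164 characters left out ...]
 115.5 117.6 117.6 116.5 117.2]
 [164.2 163.8 160.1 156.5 153.9 149.8 148.4 148.2  95.1  55.8  53.9  50.7  46.8 111.  116.8 112.3 120.3 110.8 102.1  99.2]
 [200.1 198.5 197.8 196.1 195.2 191.7 190.  192.4 124.3  67.4  61.6  60.6  64.1  95.8 152.4 160.4 159.  153.4 152.6 149.6]
 [208.6 208.1 208.4 207.2 207.4 207.2 207.4 212.8 140.4  74.2  68.4  68.3  71.9  90.5 182.8 198.7 196.4 193.5 191.6 189.6]
 [193.1 194.2 195.8 198.7 199.3 201.4 203.9 211.5 139.2  75.7  68.6  68.6  69.  177.7 209.2 209.7 208.4 205.7 204.9 205.2]]
mean144-152 [69.4 57.9 84.5 84.6 75.4 74.9 63.8 59.4 66.9 65.4 61.4 67.5 60.4 56.8 57.3 58.5 59.5 59.4 58.9 59.3]
[ 0.6 -0.1  0.4] [ 1.3 -5.5  2.9] 0.08722908950200531 12.4667
```

servo_tool(
  plan=[
    {"xyz":[0.2,0,0],"twist":[0,0,0],"jaw":0},
    {"xyz":[0.4,0,0],"twist":[0,0,0],"jaw":0},
    {"xyz":[0.52,0,0],"twist":[0,0,0],"jaw":0},
    {"xyz":[0.52,0,0],"twist":[0,0,0],"jaw":0},
    {"xyz":[0.52,0,0],"twist":[0,0,0],"jaw":0},
  ],
)

```text
time_s: 12.88
tool_pos: [0.6346, -0.1122, 0.3689]
tool_rot: [180.0, 0.0, 86.6]
force: [1.4, -5.3, 2.2]
grip_width: 0.087
grasp_force: 2.3
```

```bash
sed -i 's/^print(np.arange.*$/print(np.arange(297,309))/; s/^print(.mean.*$/for r0 in (142,145,148,151): print(a[r0:r0+3,297:309].mean(0))/; s/print(o\[.tool_pos.\]/print(o["tool_pos"]*1000/' avg.py; python3 avg.py a8.npy
python3 - <<'E'
from h import *
W=cam('wrist');save(W,'w8.png');g=cv2.cvtColor(W['img'],cv2.COLOR_RGB2GRAY)
for c in (320,350,368,385,398): print(c,g[24:76:2,c])
print(proj(W,[.68,-.0165,.168]),proj(W,[.68,-.0165,.222]),proj(W,[.68,-.0165,.175]))
E
```

```text
[297 298 299 300 301 302 303 304 305 306 307 308]
[61.9 60.2 60.7 60.6 60.4 60.5 67.6 63.4 57.4 54.7 54.4 56.8]
[83.5 76.6 76.8 64.3 57.9 61.1 68.4 63.7 58.4 55.9 56.5 57.5]
[106.8  90.8  87.3  68.7  62.2  65.1  69.1  63.2  60.7  58.6  57.2  56.8]
[58.8 59.8 59.5 58.6 60.6 62.5 66.7 59.3 54.6 70.9 62.5 55.3]
[ 634.5 -112.3  368.8] [ 1.9 -4.7  2.6] 0.08700312818118468 13.4833
320 [160 160 164 166 164 164 163 104  99  99  97  99  93  39  36  35  34  60
  49  39  83  89  87  90  88  86]
350 [152 150 148 145 148 146 136  97  92  96  95  97  93  37  30  33  33  74
  38  60 163 159 159 159 156 157]
368 [79 79 78 78 79 81 84 95 97 96 95 97 84 37 34 32 39 73 37 49 86 85 88 87
 88 91]
385 [160 159 153 153 151 152 133  94  95  92  95  93  76  37  39  33  38 148
 157 156 158 159 155 159 159 160]
398 [155 154 155 153 152 151 131  93  93  95  91  97  72  37 122 168 166 168
 169 169 169 170 170 163 163 161]
[363.4455375   58.73127808] [401.215526    33.63711891] [366.94192273  56.41177577]
```

In the top view, pointer and mark merge into one band (col about 303.2), and in the wrist view the mark edge (row 59) lies just under the blade's bottom edge (row 56). They line up, so I'll squeeze.

servo_tool(
  newtons=25,
  plan=[
    {"xyz":[0,0,0],"twist":[0,0,0],"jaw":0.2},
    {"xyz":[0,0,0],"twist":[0,0,0],"jaw":0.3},
    {"xyz":[0,0,0],"twist":[0,0,0],"jaw":0.4},
    {"xyz":[0,0,0],"twist":[0,0,0],"jaw":0.5},
    {"xyz":[0,0,0],"twist":[0,0,0],"jaw":0.6},
    {"xyz":[0,0,0],"twist":[0,0,0],"jaw":0.7},
    {"xyz":[0,0,0],"twist":[0,0,0],"jaw":0.8},
    {"xyz":[0,0,0],"twist":[0,0,0],"jaw":1},
    {"xyz":[0,0,0],"twist":[0,0,0],"jaw":1},
    {"xyz":[0,0,0],"twist":[0,0,0],"jaw":1},
  ],
)

```text
time_s: 14.37
tool_pos: [0.6329, -0.112, 0.3679]
tool_rot: [-179.6, 0.0, 86.7]
force: [-8.9, -3.6, 0.6]
grip_width: 0.0339
grasp_force: 26.4
```

servo_tool(
  plan=[
    {"xyz":[0,0,0],"twist":[0,0,0],"jaw":1},
    {"xyz":[0,0,0],"twist":[0,0,0],"jaw":1},
    {"xyz":[0,0,0],"twist":[0,0,0],"jaw":1},
    {"xyz":[0,0,0],"twist":[0,0,0],"jaw":1},
    {"xyz":[0,0,0],"twist":[0,0,0],"jaw":1},
  ],
)

```text
time_s: 14.78
tool_pos: [0.6329, -0.112, 0.3679]
tool_rot: [-179.6, 0.0, 86.7]
force: [-8.2, -3.2, 1.3]
grip_width: 0.0334
grasp_force: 26.3
```

```bash
python3 avg.py a9.npy
python3 - <<'E'
from h import *
W=cam('wrist');save(W,'w9.png');g=cv2.cvtColor(W['img'],cv2.COLOR_RGB2GRAY)
for c in (320,350,368,385,398): print(c,g[24:76:2,c])
h=W['img'].astype(int);T=cam('top')['img'].astype(int);S=cam('side');save(S,'s9.png')
for n,i in(('W',h),('T',T),('S',S['img'].astype(int))):
    m=((i[...,0]>110)&(i[...,1]<70)&(i[...,2]<70)).astype(np.uint8);k,l,s,c=cv2.connectedComponentsWithStats(m)
    print(n,[(s[j].tolist(),c[j].round(1).tolist()) for j in range(1,k) if s[j,4]>60])
E
```

```text
[297 298 299 300 301 302 303 304 305 306 307 308]
[61.1 60.4 60.5 60.8 60.9 60.6 68.  63.7 57.9 54.8 54.6 56.7]
[83.7 76.1 77.  64.2 57.9 61.1 68.5 63.4 58.9 56.3 56.2 57.6]
[106.3  91.2  87.4  67.8  62.4  64.1  68.5  62.9  60.5  58.3  57.8  57. ]
[59.1 59.  59.4 59.2 59.4 62.2 67.2 59.1 55.7 70.5 61.5 56. ]
[ 632.9 -111.9  367.9] [-8.2 -4.4  1.8] 0.03338837573854349 15.3833
320 [180 180 184 159 111  98 100 107 109 109 111 111 109  52  43  43  40  61
  59  42  85  94 100  97  98  96]
350 [170 167 164 164 163 160 156 111 106 108 109 106 104  48  38  39  39  67
  44  57 171 175 175 174 173 173]
368 [ 87  87  84  89  87  90  92 108 109 104 109 108  91  41  38  42  40  80
  44  47  96  96  97  94  97  98]
385 [173 177 175 176 170 170 148 104 104 106 106 103  93  43  39  40  39  78
  82 175 176 177 179 179 179 182]
398 [170 173 169 169 172 175 148 107 104 109 109 106  91  43  41  37  96 174
 179 180 183 183 181 178 179 180]
W [([514, 215, 34, 66, 1590], [530.4, 249.5]), ([507, 315, 28, 47, 947], [520.4, 334.8])]
T [([240, 174, 46, 41, 850], [266.5, 194.3])]
S [([343, 164, 24, 28, 427], [354.5, 177.8]), ([236, 208, 40, 47, 1070], [256.3, 234.5])]
```

Run:
```python
from h import *
np.set_printoptions(precision=3,suppress=True)
S=cam('side');T=cam('top');i=S['img'].astype(int)
m=((i[...,0]>100)&(i[...,1]<80)&(i[...,2]<80))
for y in (.045,.06,.091,.12,.138):
    u=proj(S,[.5425,y,.206]);r,c=int(round(u[1])),int(round(u[0]));print(y,u,m[r-3:r+4,c-3:c+4].sum())
print('basket bottom expected',proj(S,[.5425,.091,.07]),'top rim',proj(T,[.5425,.091,.132]))
h=T['img'].astype(int)
print('plate',np.abs(h-cv2.cvtColor(cv2.imread('pics/top0.png'),cv2.COLOR_BGR2RGB).astype(int)).mean(2)[180:225,238:252].mean())
```

```text
0.045 [258.502 203.26 ] 11
0.06 [257.773 207.12 ] 18
0.091 [256.231 215.291] 37
0.12 [254.742 223.181] 34
0.138 [253.794 228.202] 27
basket bottom expected [257.154 243.919] top rim [262.649 195.316]
plate 40.56349206349206
```

```bash
python3 -c "
from cell import env
print(env.sign_off())"
```

```text
the job is handed in; nothing more can be done
None
```

The job is handed in at about 15 s of the 64 s allowed: the strainer hangs on both prongs over the plate, the leg is at the mark to within about 1 mm by my measurements, and the hand still pinches leg and lever shut with about 26 N.

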